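Sweep the bare specimen mounts into the tray's well and shut the lid

ROBOT

A 7-joint arm with a two-finger parallel gripper is mounted at the origin on a cart in front of the work surface, level with it; the furniture and walls round the work are solid. World frame = base frame: x ahead of the robot, y to its left, z up, the work surface at z = 0. Lengths are in m, angles in degrees, forces in N, time in s.
With the tool pointing down it reaches from about 0.4 to 0.875 m from the base axis. Payload 4.4 kg.
Tool frame: the origin (TCP) lies at the centre of the arm's flange, where the gripper is bolted on; the fingertips stand 173 mm ahead of it and the grasp point (between the pads) lies 155 mm ahead of it (arm.tips_ahead is the distance from the TCP to the fingertips, in m); z points along the fingers, y is the line along which they close (so a half turn about z gives the same grasp; the last joint's range is limited). The gripper opens to 85 mm and grips with 20 to 120 N. Pads are 22 mm wide; open, the fingers measure 114 mm over their backs; the gripper's body (76 mm by 85 mm) begins 54 mm behind the grasp point. The pads swing forward as they close: fully open they stand 13 mm farther back than shut.
Start: joints at [-71.895, 36.005, 2.206, 86.941, -1.547, 57.084, -1.146], TCP at [0.242, 0.603, 0.405] pointing down, gripper open.
Joint ranges: [-175.42, 175.42], [-21.48, 121.26], [-71.46, 75.88], [10.55, 141.38], [-63.04, 243.04], [13.31, 113.54], [-168.57, 168.57]. Speed limits (degrees/s): [147.25, 147.25, 180, 180, 180, 180, 180].

INTERFACE

Orientations are given as [roll, pitch, yaw] about the fixed x, y, z axes, in that order (R = Rz(yaw) Ry(pitch) Rx(roll)).
In Python, from workcell import arm, viewer gives the robot as it stands. The module is installed in compiled form; this text tells all that it offers.
- The arm moves only by the shell command python3 -m handwheel 'ROWS' [OPENING] [FORCE]. ROWS is JSON, a list of rows, each an object with "linear": the shift along the tool's x, y, z in m, a list of three; "rot": the turn, a rotation vector about the tool's x, y, z in degrees, a list of three. A call has exactly 8 rows; each row is the pose to reach, as a shift and turn from the pose commanded when the call began, along the tool's axes at that moment; what a row does not reach only later rows make up. A row lasts 1/8 s, in which the tool goes at most 62.5 mm and 10.7 degrees, less where a joint would pass 70% of its speed; a pose out of reach is approached as far as the arm can. A call with a gripper value outside its range is refused whole. OPENING is the closure in counts, from 0 (fully open) to 255 (shut), set as the call begins (- or left out, the last holds). The fingers move at their own pace and stop on an object; FORCE is the grip in N (left out, the last holds). Time passes only in rows, so rows that repeat a pose let the fingers close, or fill a call up. It gives the time, the measured TCP pose, the force, the opening and the grip force at its end, in the units of the state.
- arm.sense(): the state, without advancing time (a new reading comes with each control period).
- viewer.get_image(name): name is "scene" or "top"; returns the picture (400x640x3 uint8, red, green, blue); there is no depth.
- viewer.camera_model(name): a dict with "camera_matrix" (3x3 intrinsics, pixels), "rvec" (rotation vector, rad) and "tvec" (3), from world to camera coordinates, as OpenCV has them. Camera axes: x right, y down, z forward; pixel columns grow to the right and rows downward; lengths in m; the calibration is good to about 2 mm. A picture is of the moment at which its call begins. camera_model takes no time and is no camera call.
- arm.close_job(): hands the job in; it is judged then, once.
The state is a dict: "t": time; "joint_positions": joint angles; "joint_vel": joint speeds; "joint_torque": joint torques, N m; "ee_pos": TCP position; "tcp_rot": TCP orientation; "wrist_force": force on the tool from outside, world axes, zero at the start; "moment": the same for the moment, N m; "opening": opening from 0.0 (shut) to 1.0 (fully open); "gripper_force": force on a finger pad.
Only numpy, scipy, OpenCV 4.12 (cv2) and the standard library are available. Lean on these libraries where they do the work, as an engineer would, in place of code of your own. Each camera call takes 0.05 s, during which the arm holds its last target. There are 200 camera calls.

TASK

On the sorting tray, sweep the three bare specimen mounts along the deck with the tips of the closed fingers and over its edge into the well, only pushing them: never pinch, squeeze or lift one. Leave the mount that carries a stone chip standing where it is, and the things round the tray where they lie. When all three are in the well, swing its lid over with the fingers and press it fully shut, ready for the cleaning bath.

Things in the scene. Friction and masses are not known exactly. Their poses are not given: they have to be found in the camera images.
- tray: fixed steel sorting tray, 92 mm along x, 180 mm along y (its +y points to the robot's right); origin: centre of its underside, z up. Deck: flat, dark inlay, 38 mm above the origin, from y -90 to +38 mm; the well lies beyond its edge at +38. Rims 3 mm thick on both long sides (x -46, +46 mm) stand 5 mm above the deck; the end at y -90 has none.
- well (a point): centre of the well's floor, at tray x 0, y +63, z +6 mm. The well is a pit open at the top, 86 mm along tray x, from the deck's edge (y +38 mm) to an outer wall (y +87 to +90 mm, 43 mm high) that carries the lid's hinge. Behind the tray stands the tall glass jar guard: upright axis at world x 0.687, y 0.140 m, base radius 0.17 m, top at z 0.48 m
- well_lid (a joint): angle of the well's lid, a flat steel plate. 0 = shut: level over the well, top 47.5 mm above the tray's origin; 1.57 = upright. It starts open beyond upright, leaning out past the tray's +y end (stop at 2.05). The hinge runs along tray x at y +91, z +46.5 mm and is a little stiff: the lid stays at any angle and gives to less than 1 N near its free edge
- lid_edge (a point): middle of the lid's free edge, 56 mm from the hinge; moves with the lid. The lid is 91 mm along the hinge and 2 mm thick, its free edge bent 6 mm down when shut; shut, this edge lies just over the deck's edge. A black knob on the machine stands behind the lid, from world x 0.48 m on, up to z 0.07 m
- mount_a: bare specimen mount: a plain metal cylinder 15 mm in diameter and 10 mm tall with a groove round its side and nothing on its flat top; 10 to 17 g, loose, standing on the tray's deck; origin at the centre of its underside, z up
- mount_b: bare specimen mount: a plain metal cylinder 15 mm in diameter and 10 mm tall with a groove round its side and nothing on its flat top; 10 to 17 g, loose, standing on the tray's deck; origin at the centre of its underside, z up
- mount_c: bare specimen mount: a plain metal cylinder 15 mm in diameter and 10 mm tall with a groove round its side and nothing on its flat top; 10 to 17 g, loose, standing on the tray's deck; origin at the centre of its underside, z up
- specimen: the mount that carries a specimen: the same 15 mm x 10 mm metal cylinder with a rough grey stone chip, about 12 mm across, stuck on its top (21 mm tall in all); origin at the centre of its underside. It stands on the deck at the end away from the well.
- carbon_tin: bystander: low round tin, 58 mm across and 36 mm tall; loose on the machine's top; origin at the centre of its underside
- petri_1: bystander: clear round dish, 70 mm across and 17 mm tall; loose on the machine's top; origin at the centre of its underside
- tweezers_fine: bystander: fine tweezers lying flat, 118 mm long along y at yaw 0, 10 mm tall; loose on the machine's top; origin at the centre of its underside
- grid_box: bystander: flat box with rounded edges, 44 x 62 x 14 mm; loose on the machine's top; origin at the centre of its underside

How it is judged:
By the outcome, as a careful person would: the job done as asked, in the order asked, and still so for the second after the job is handed in, with the robot touching nothing.
It also fails if it takes over 58 s, if anything falls off the work surface, if the arm or the gripper's body presses on something with over 40 N, if the wrist force passes 120 N, or if a joint passes its speed limit or range.

## Working session

There is one attempt and no reset: what is moved stays moved. The work goes in short steps, Python scripts to look and compute and a shell command to move; the robot and the scene stay as the last step left them, time stands still between calls to the robot, and variables do not carry over. Pictures are saved under pics/ and viewed, at most 10 in all, crops included, and the job is handed in when it is done.

```bash
mkdir -p pics
python3 - <<'E'
from workcell import arm, viewer
import cv2
s=arm.sense(); print({k:s[k] for k in('t','ee_pos','tcp_rot','opening','wrist_force')}, arm.tips_ahead)
for n in('scene','top'):
    cv2.imwrite(f'pics/{n}0.png',viewer.get_image(n)[:,:,::-1]); print(n,viewer.camera_model(n))
E
```

```text
{'t': 0.0, 'ee_pos': array([0.24205334, 0.60292725, 0.4037795 ]), 'tcp_rot': array([-1.79890132e+02,  1.27178886e-03,  1.58121141e+02]), 'opening': 0.994533373857458, 'wrist_force': array([ 0.05150233, -0.3105218 , -0.3195593 ])} 0.1734
scene {'camera_matrix': array([[420.50373644,   0.        , 322.54981746],
       [  0.        , 420.50373644, 200.156578  ],
       [  0.        ,   0.        ,   1.        ]]), 'rvec': array([ 1.98319361, -0.75405848,  0.46051178]), 'tvec': array([-0.27282891,  0.28459014,  0.4784099 ])}
top {'camera_matrix': array([[478.3975556 ,   0.        , 314.52936682],
       [  0.        , 478.3975556 , 194.51739192],
       [  0.        ,   0.        ,   1.        ]]), 'rvec': array([ 2.12800004, -2.10104974,  0.19452346]), 'tvec': array([0.16680163, 0.52996845, 0.94492203])}
```

View pics/scene0.png

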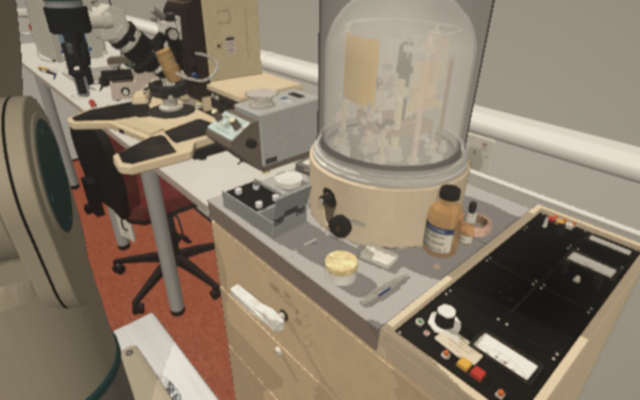

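View pics/top0.png

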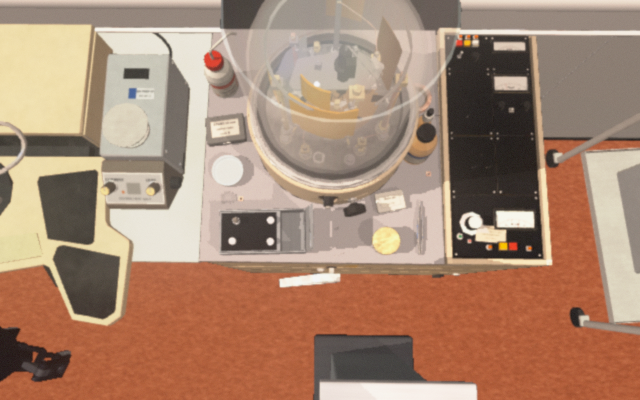

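The scene view shows the tray near (265,200) with the four mounts on its deck. In the top view the tray spans about (220–308, 208–254), with mounts near (235,220), (268,220), (232,240) and (270,241). I'll enlarge both views.

Run:
```python
import cv2, numpy as np
a=cv2.imread('pics/top0.png')[195:265,205:325]; b=cv2.imread('pics/scene0.png')[165:245,210:330]
f=lambda i:cv2.resize(i,None,fx=6.5,fy=6.5,interpolation=cv2.INTER_CUBIC)
def grid(im,x0,y0):
    o=f(im)
    for x in range(0,im.shape[1],10): cv2.putText(o,str(x0+x),(int(x*6.5),10),0,.35,(0,255,255)); cv2.line(o,(int(x*6.5),12),(int(x*6.5),18),(0,255,255))
    for y in range(0,im.shape[0],10): cv2.putText(o,str(y0+y),(0,int(y*6.5)+4),0,.35,(0,255,255))
    return o
cv2.imwrite('pics/topc.png',grid(a,205,195)); cv2.imwrite('pics/scc.png',grid(b,210,165))
```

```text
(no output)
```

View pics/topc.png

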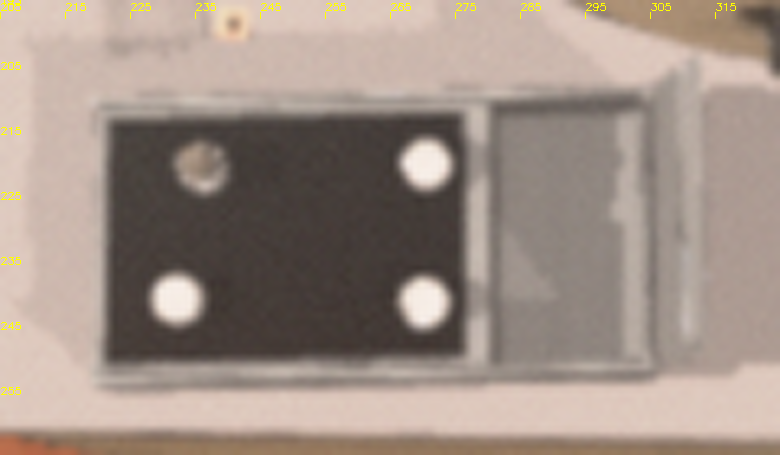

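View pics/scc.png

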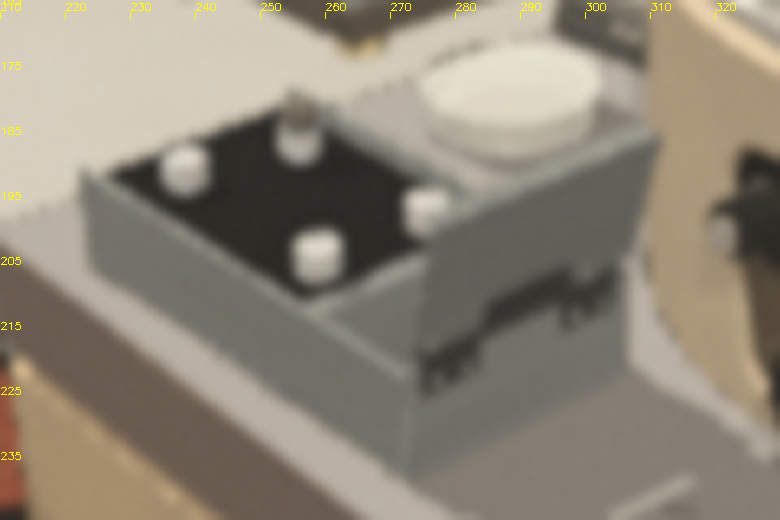

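Crops: in the top view, the chip-carrying specimen is at (236,221), and the bare mounts are at (270.5,220), (270,241.5) and (232,241). The tray's rim corners are near (220,211), (220,254.5), (305,253.5) and (305,209.5). Next I'll fit the tray pose and locate the mounts.

```bash
cat > h.py <<'E'
import cv2, numpy as np
from scipy.optimize import least_squares
from workcell import arm, viewer
M={n:viewer.camera_model(n) for n in('scene','top')}
def proj(n,P): m=M[n]; return cv2.projectPoints(np.float64(P).reshape(-1,1,3),m['rvec'],m['tvec'],m['camera_matrix'],None)[0][:,0]
def back(n,uv,z):
    m=M[n]; R=cv2.Rodrigues(m['rvec'])[0]; d=R.T@np.linalg.inv(m['camera_matrix'])@np.array([*uv,1.]); c=-R.T@m['tvec']; return c+d*(z-c[2])/d[2]
def tw(p,T):
    c,s=np.cos(T[3]),np.sin(T[3]); p=np.atleast_2d(p); return np.c_[p[:,0]*c-p[:,1]*s+T[0],p[:,0]*s+p[:,1]*c+T[1],p[:,2]+T[2]]
E
cat > fit.py <<'E'
from h import *
t=lambda x,y:(205+x/6.5,195+y/6.5); s=lambda x,y:(210+x/6.5,165+y/6.5)
A=np.array([[-46,-90,43],[46,-90,43],[46,90,43],[-46,90,43]])/1e3; a=np.array([t(98,105),t(100,387),t(652,380),t(652,95)])
B=np.array([[46,-90,43],[46,90,43],[46,90,0],[46,-90,0]])/1e3; b=np.array([s(82,172),s(410,378),s(410,478),s(90,268)])
f=lambda T:np.r_[(proj('top',tw(A,T))-a).ravel(),(proj('scene',tw(B,T))-b).ravel()]
r=least_squares(f,[.4,.3,0,np.pi]); print(r.x[:3],np.degrees(r.x[3]),r.fun.round(1).reshape(-1,2).tolist())
T=r.x; z=T[2]+.048
for n,u,h in(('spec',t(202,167),.053),('a',t(426,164),.048),('b',t(424,302),.048),('c',t(177,300),.048)):
    w=back('top',u,T[2]+h); c,s_=np.cos(T[3]),np.sin(T[3]); d=w[:2]-T[:2]
    print(n,w.round(4),'tray',(np.array([c*d[0]+s_*d[1],-s_*d[0]+c*d[1]])*1e3).round(1))
for n,u,h in(('a',s(430,200),.048),('b',s(317,240),.048),('c',s(186,155),.048)): 
    w=back('scene',u,T[2]+h); c,s_=np.cos(T[3]),np.sin(T[3]); d=w[:2]-T[:2]
    print(n,w.round(4),'tray',(np.array([c*d[0]+s_*d[1],-s_*d[0]+c*d[1]])*1e3).round(1))
E
python3 fit.py
```

```text
[0.4497     0.27961033 0.00259684] 181.84479155952621 [[-0.2, -0.7], [-1.4, 0.2], [1.3, -0.4], [0.6, -0.8], [-0.9, -1.4], [-0.6, -0.6], [0.3, 2.2], [-0.2, 0.6]]
spec [0.4703 0.3343 0.0556] tray [-22.4 -54. ]
a [0.4729 0.2638 0.0506] tray [-22.7  16.5]
b [0.429  0.2631 0.0506] tray [21.2 15.9]
c [0.4286 0.3412 0.0506] tray [ 19.1 -62.2]
a [0.471  0.2622 0.0506] tray [-20.7  18.1]
b [0.4278 0.2644 0.0506] tray [22.4 14.5]
c [0.4272 0.3406 0.0506] tray [ 20.5 -61.7]
```

```bash
cat >> h.py <<'E'
T=np.array([.4497,.2796,0,np.radians(181.84)])
from scipy.spatial.transform import Rotation as Ro
def go(x,y,ztip,yaw=91.84,pos=None,rot=None):
    "tool-frame shift/turn to put tips at tray x,y (mm), world tip z (mm)"
    s=arm.sense(); R=Ro.from_euler('xyz',s['tcp_rot'] if rot is None else rot,degrees=True); p=s['ee_pos'] if pos is None else pos
    g=tw([x/1e3,y/1e3,0],T)[0]; g[2]=ztip/1e3+arm.tips_ahead
    G=Ro.from_euler('xyz',[180,0,yaw],degrees=True)
    print((x,y,ztip),'world',g.round(4),'lin',R.inv().apply(g-p).round(4),'rot',(R.inv()*G).as_rotvec(degrees=True).round(2))
E
python3 -c "
from h import *
go(-22,-16,150); go(-22,-16,43)"
```

```text
(-22, -16, 150) world [0.4712 0.2963 0.3234] lin [-0.3269 -0.1991  0.0808] rot [-9.000e-02  6.000e-02  6.628e+01]
(-22, -16, 43) world [0.4712 0.2963 0.2164] lin [-0.3269 -0.1989  0.1878] rot [-9.000e-02  6.000e-02  6.628e+01]
```

```bash
python3 -m handwheel '[{"linear":[-0.04,-0.025,0.0],"rot":[0,0,9]},{"linear":[-0.09,-0.055,0.0],"rot":[0,0,18.5]},{"linear":[-0.14,-0.085,0.01],"rot":[0,0,28]},{"linear":[-0.19,-0.116,0.02],"rot":[0,0,38]},{"linear":[-0.24,-0.146,0.04],"rot":[0,0,48]},{"linear":[-0.29,-0.177,0.06],"rot":[0,0,57.5]},{"linear":[-0.327,-0.199,0.08],"rot":[0,0,66.3]},{"linear":[-0.327,-0.199,0.081],"rot":[0,0,66.3]}]' 255 20
python3 -c "
from h import *
cv2.imwrite('pics/top1.png',viewer.get_image('top')[:,:,::-1]);i=viewer.get_image('scene')[:,:,::-1];cv2.imwrite('pics/s1.png',cv2.resize(i[100:280,190:430],None,fx=3.3,fy=3.3,interpolation=cv2.INTER_CUBIC))
go(-22,-16,150);go(-22,-16,70)"
```

```text
t: 1.1
ee_pos: [0.4732, 0.2925, 0.3222]
tcp_rot: [-179.9, 0.2, 91.4]
wrist_force: [-1.3, 0.7, -0.0]
opening: -0.001
gripper_force: 0.0
(-22, -16, 150) world [0.4712 0.2963 0.3234] lin [-0.0004 -0.0001 -0.0002] rot [-0.08  0.02 -0.01]
(-22, -16, 70) world [0.4712 0.2963 0.2434] lin [-0.0004 -0.      0.0798] rot [-0.08  0.02 -0.01]
```

View pics/s1.png

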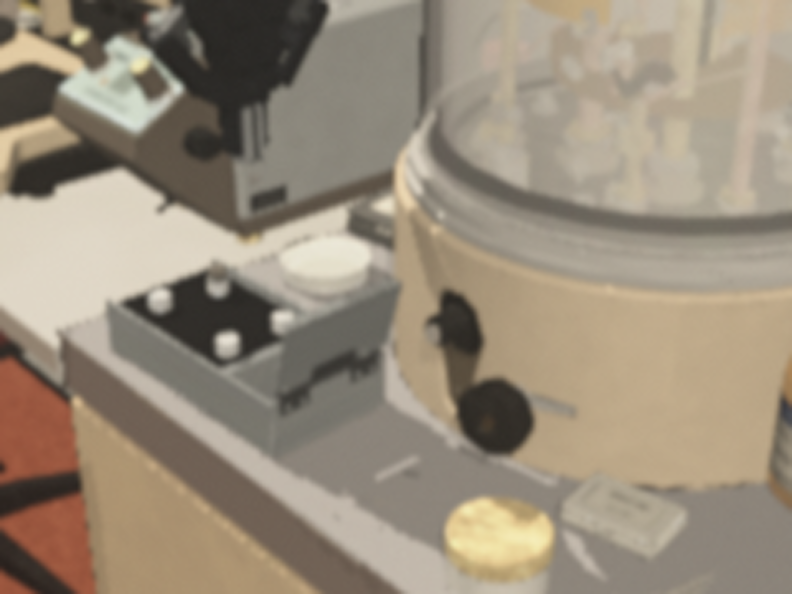

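The closed fingers hang over the tray with tips near (268,145) px, and the mounts are undisturbed. The front row is clear behind mount a, so I'll lower the tool between it and the specimen.

```bash
python3 -m handwheel '[{"linear":[0,0,0.03],"rot":[0,0,0]},{"linear":[0,0,0.06],"rot":[0,0,0]},{"linear":[0,0,0.08],"rot":[0,0,0]},{"linear":[0,0,0.095],"rot":[0,0,0]},{"linear":[0,0,0.102],"rot":[0,0,0]},{"linear":[0,0,0.105],"rot":[0,0,0]},{"linear":[0,0,0.105],"rot":[0,0,0]},{"linear":[0,0,0.105],"rot":[0,0,0]}]'
python3 -c "
from h import *
i=viewer.get_image('scene')[:,:,::-1];cv2.imwrite('pics/s2.png',cv2.resize(i[130:230,210:330],None,fx=6,fy=6,interpolation=cv2.INTER_CUBIC))
s=arm.sense();print(s['wrist_force'],s['ee_pos'])
for dx,dy in((-14.5,-11),(14.5,-11),(14.5,11)):print((proj('scene',tw(np.array([-22+dx,-16+dy,45])/1e3,T))-[210,130])*6)
go(-22,-16,45);go(-22,28,43)"
```

```text
t: 2.2
ee_pos: [0.4717, 0.2968, 0.2192]
tcp_rot: [180.0, -0.0, 91.8]
wrist_force: [0.1, 0.9, -0.5]
opening: 0.001
gripper_force: 0.0
[-0.02290224 -0.351279    0.43700319] [0.47165504 0.29679225 0.21920538]
[[354.96052408 350.32648407]]
[[291.71014883 375.4482943 ]]
[[328.45457437 397.12661805]]
(-22, -16, 45) world [0.4712 0.2963 0.2184] lin [-0.0005 -0.0005  0.0008] rot [ 0.04 -0.03 -0.02]
(-22, 28, 43) world [0.4726 0.2523 0.2164] lin [-0.0445 -0.0005  0.0028] rot [ 0.04 -0.03 -0.02]
```

View pics/s2.png

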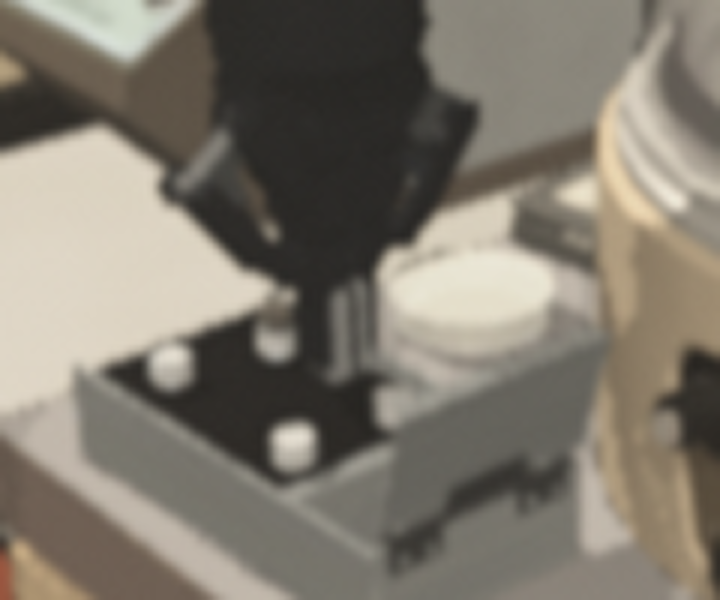

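The fingers stand between the specimen and mount a (a at about (400,405) in the crop), and nothing has been touched. I'll push a.

```bash
python3 -m handwheel '[{"linear":[0,0,0.002],"rot":[0,0,0]},{"linear":[-0.008,0,0.002],"rot":[0,0,0]},{"linear":[-0.016,0,0.002],"rot":[0,0,0]},{"linear":[-0.024,0,0.002],"rot":[0,0,0]},{"linear":[-0.032,0,0.002],"rot":[0,0,0]},{"linear":[-0.040,0,0.002],"rot":[0,0,0]},{"linear":[-0.047,0,0.002],"rot":[0,0,0]},{"linear":[-0.052,0,0.002],"rot":[0,0,0]}]'
python3 -m handwheel '[{"linear":[0,0,0],"rot":[0,0,0]},{"linear":[0.005,0,0],"rot":[0,0,0]},{"linear":[0.010,0,-0.01],"rot":[0,0,0]},{"linear":[0.02,-0.01,-0.04],"rot":[0,0,0]},{"linear":[0.035,-0.025,-0.042],"rot":[0,0,0]},{"linear":[0.052,-0.043,-0.042],"rot":[0,0,0]},{"linear":[0.052,-0.043,-0.042],"rot":[0,0,0]},{"linear":[0.052,-0.043,-0.042],"rot":[0,0,0]}]'
python3 -c "
from h import *
i=viewer.get_image('scene')[:,:,::-1][150:230,210:330];j=viewer.get_image('top')[:,:,::-1][195:265,205:325]
cv2.imwrite('pics/s3.png',cv2.resize(np.vstack([i,j]),None,fx=4,fy=4,interpolation=cv2.INTER_CUBIC))
go(21.5,-17,80);go(21.5,-17,43)"
```

```text
t: 3.25
ee_pos: [0.4732, 0.2442, 0.2167]
tcp_rot: [-180.0, 0.0, 91.8]
wrist_force: [0.9, 0.6, -0.1]
opening: 0.001
gripper_force: 0.0
t: 4.25
ee_pos: [0.4291, 0.2953, 0.2591]
tcp_rot: [179.9, -0.0, 91.8]
wrist_force: [0.1, 0.3, -0.3]
opening: 0.001
gripper_force: 0.0
(21.5, -17, 80) world [0.4277 0.2959 0.2534] lin [ 0.0013 -0.0016  0.0055] rot [ 0.05  0.02 -0.09]
(21.5, -17, 43) world [0.4277 0.2959 0.2164] lin [ 0.0013 -0.0017  0.0425] rot [ 0.05  0.02 -0.09]
```

View pics/s3.png

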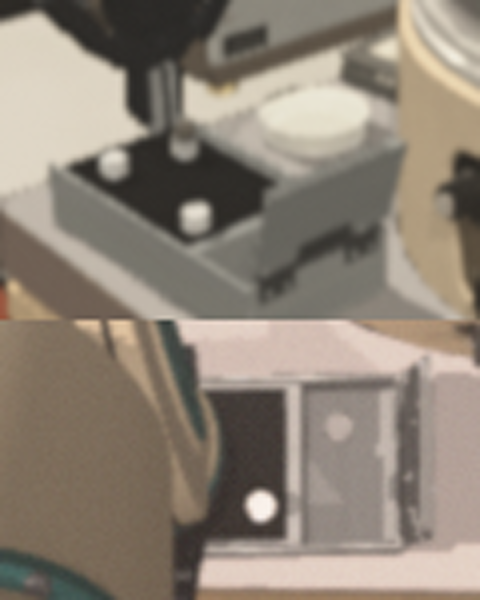

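Mount a lies in the well (top view at (338,425) in the crop), and b and the specimen are unmoved. Next is b.

```bash
python3 -m handwheel '[{"linear":[0.001,-0.001,0.02],"rot":[0,0,0]},{"linear":[0.001,-0.001,0.042],"rot":[0,0,0]},{"linear":[-0.008,-0.001,0.042],"rot":[0,0,0]},{"linear":[-0.018,-0.001,0.042],"rot":[0,0,0]},{"linear":[-0.028,-0.001,0.042],"rot":[0,0,0]},{"linear":[-0.037,-0.001,0.042],"rot":[0,0,0]},{"linear":[-0.045,-0.001,0.042],"rot":[0,0,0]},{"linear":[-0.052,-0.001,0.042],"rot":[0,0,0]}]'
python3 -m handwheel '[{"linear":[0,0,0],"rot":[0,0,0]},{"linear":[0.01,0,0],"rot":[0,0,0]},{"linear":[0.015,0,-0.02],"rot":[0,0,0]},{"linear":[0.04,0,-0.042],"rot":[0,0,0]},{"linear":[0.07,0,-0.042],"rot":[0,0,0]},{"linear":[0.10,0,-0.042],"rot":[0,0,0]},{"linear":[0.127,0,-0.042],"rot":[0,0,0]},{"linear":[0.127,0,-0.042],"rot":[0,0,0]}]'
python3 -c "
from h import *
i=viewer.get_image('scene')[:,:,::-1][150:230,210:330];j=viewer.get_image('top')[:,:,::-1][195:265,205:325]
cv2.imwrite('pics/s4.png',cv2.resize(np.vstack([i,j]),None,fx=4,fy=4,interpolation=cv2.INTER_CUBIC))
go(19.5,-92,80);go(19.5,-92,43);go(21,33,43)"
```

```text
t: 5.35
ee_pos: [0.4292, 0.2428, 0.2169]
tcp_rot: [180.0, -0.0, 91.8]
wrist_force: [-0.0, 0.0, -0.2]
opening: 0.002
gripper_force: 0.0
t: 6.35
ee_pos: [0.4238, 0.3739, 0.2585]
tcp_rot: [180.0, -0.1, 92.1]
wrist_force: [0.0, -0.7, 0.8]
opening: -0.001
gripper_force: 0.0
(19.5, -92, 80) world [0.4273 0.3709 0.2534] lin [0.0004 0.0027 0.0051] rot [-0.02  0.04  0.06]
(19.5, -92, 43) world [0.4273 0.3709 0.2164] lin [0.0004 0.0027 0.0421] rot [-0.02  0.04  0.06]
(21, 33, 43) world [0.4298 0.2459 0.2164] lin [-0.1246  0.0011  0.0422] rot [-0.02  0.04  0.06]
```

View pics/s4.png

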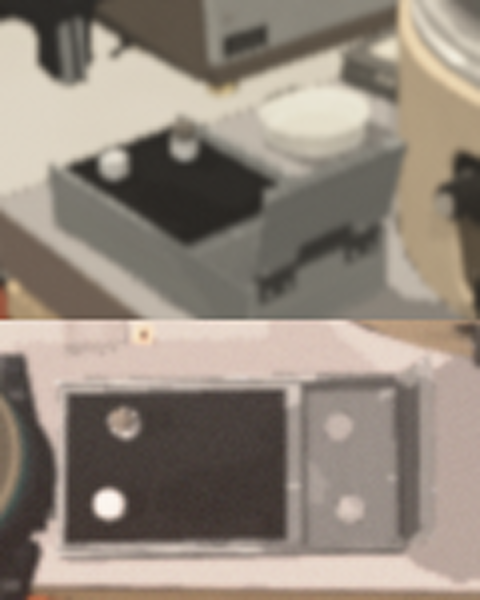

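b is in the well (crop (350,508)), and c and the specimen are where they were. I'll push c the full length of its lane.

```bash
python3 -m handwheel '[{"linear":[0,0.003,0.01],"rot":[0,0,0]},{"linear":[0,0.003,0.03],"rot":[0,0,0]},{"linear":[0,0.003,0.042],"rot":[0,0,0]},{"linear":[-0.006,0.003,0.042],"rot":[0,0,0]},{"linear":[-0.014,0.003,0.042],"rot":[0,0,0]},{"linear":[-0.022,0.003,0.042],"rot":[0,0,0]},{"linear":[-0.032,0.003,0.042],"rot":[0,0,0]},{"linear":[-0.042,0.003,0.042],"rot":[0,0,0]}]'
python3 -m handwheel '[{"linear":[-0.010,0,0],"rot":[0,0,0]},{"linear":[-0.020,0,0],"rot":[0,0,0]},{"linear":[-0.030,0,0],"rot":[0,0,0]},{"linear":[-0.04,0,0],"rot":[0,0,0]},{"linear":[-0.05,0,0],"rot":[0,0,0]},{"linear":[-0.06,0,0],"rot":[0,0,0]},{"linear":[-0.07,0,0],"rot":[0,0,0]},{"linear":[-0.077,0,0],"rot":[0,0,0]}]'
python3 -m handwheel '[{"linear":[-0.005,0,0],"rot":[0,0,0]},{"linear":[-0.008,0,0],"rot":[0,0,0]},{"linear":[-0.008,0,0],"rot":[0,0,0]},{"linear":[0.01,0,-0.005],"rot":[0,0,0]},{"linear":[0.02,0,-0.04],"rot":[0,0,0]},{"linear":[0.02,0,-0.09],"rot":[0,0,0]},{"linear":[0.02,0,-0.14],"rot":[0,0,0]},{"linear":[0.02,0,-0.14],"rot":[0,0,0]}]'
python3 -c "
from h import *
i=viewer.get_image('scene')[:,:,::-1][150:230,210:330];j=viewer.get_image('top')[:,:,::-1][195:265,205:325]
cv2.imwrite('pics/s5.png',cv2.resize(np.vstack([i,j]),None,fx=4,fy=4,interpolation=cv2.INTER_CUBIC))
go(18,148,180);go(18,148,80);go(18,140,80);go(18,62,80);go(18,60,60);go(18,60,46)"
```

```text
t: 7.45
ee_pos: [0.4295, 0.3276, 0.217]
tcp_rot: [180.0, -0.0, 91.8]
wrist_force: [0.4, -0.7, -0.5]
opening: -0.003
gripper_force: 0.0
t: 8.45
ee_pos: [0.432, 0.2506, 0.2167]
tcp_rot: [-180.0, 0.0, 91.8]
wrist_force: [0.1, -0.5, -0.5]
opening: -0.0
gripper_force: 0.0
t: 9.45
ee_pos: [0.4323, 0.2723, 0.3602]
tcp_rot: [179.6, -0.3, 91.9]
wrist_force: [-0.5, 1.0, -1.0]
opening: 0.001
gripper_force: 0.0
(18, 148, 180) world [0.4365 0.1311 0.3534] lin [-0.1408  0.001   0.0034] rot [ 0.01 -0.05  0.04]
(18, 148, 80) world [0.4365 0.1311 0.2534] lin [-0.1409  0.001   0.1034] rot [ 0.01 -0.05  0.04]
(18, 140, 80) world [0.4362 0.1391 0.2534] lin [-0.1329  0.001   0.1034] rot [ 0.01 -0.05  0.04]
(18, 62, 80) world [0.4337 0.2171 0.2534] lin [-0.0549  0.001   0.1035] rot [ 0.01 -0.05  0.04]
(18, 60, 60) world [0.4336 0.2191 0.2334] lin [-0.0529  0.001   0.1235] rot [ 0.01 -0.05  0.04]
(18, 60, 46) world [0.4336 0.2191 0.2194] lin [-0.0529  0.001   0.1375] rot [ 0.01 -0.05  0.04]
```

View pics/s5.png

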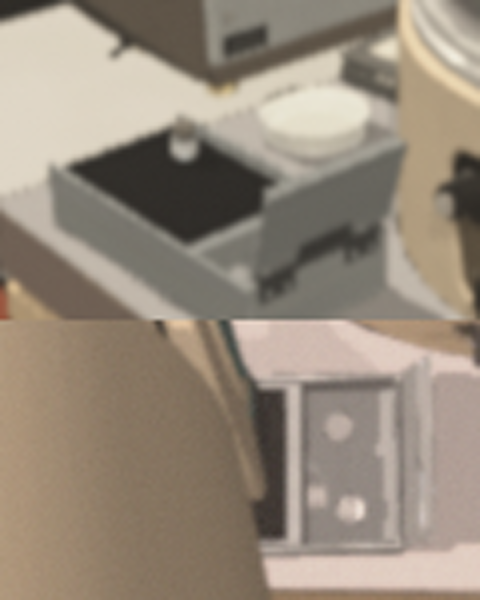

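All three bare mounts lie in the well (crop (338,425), (350,508) and (316,495)), and the specimen still stands. Next I'll take the tool over and behind the lid.

```bash
python3 -m handwheel '[{"linear":[-0.025,-0.005,0],"rot":[0,0,0]},{"linear":[-0.06,-0.005,0],"rot":[0,0,0]},{"linear":[-0.1,-0.005,0],"rot":[0,0,0]},{"linear":[-0.13,-0.005,0],"rot":[0,0,0]},{"linear":[-0.143,-0.005,0],"rot":[0,0,0]},{"linear":[-0.143,-0.005,0.03],"rot":[0,0,0]},{"linear":[-0.143,-0.005,0.07],"rot":[0,0,0]},{"linear":[-0.143,-0.005,0.103],"rot":[0,0,0]}]'
python3 -m handwheel '[{"linear":[0,0,0],"rot":[0,0,0]},{"linear":[0.008,0,0],"rot":[0,0,0]},{"linear":[0.018,0,0],"rot":[0,0,0]},{"linear":[0.026,0,0],"rot":[0,0,0]},{"linear":[0.034,0,0],"rot":[0,0,0]},{"linear":[0.042,0,0],"rot":[0,0,0]},{"linear":[0.05,0,0],"rot":[0,0,0]},{"linear":[0.056,0,0],"rot":[0,0,0]}]'
python3 -c "
from h import *
go(24,68,80);go(24,61,65);go(24,59,48)"
```

```text
t: 10.55
ee_pos: [0.4304, 0.1292, 0.2517]
tcp_rot: [-179.9, -0.0, 91.9]
wrist_force: [0.3, -0.3, -0.2]
opening: -0.0
gripper_force: 0.0
t: 11.55
ee_pos: [0.429, 0.1847, 0.2537]
tcp_rot: [-180.0, 0.0, 91.8]
wrist_force: [0.7, -1.7, -0.7]
opening: 0.0
gripper_force: 0.4
(24, 68, 80) world [0.4279 0.2109 0.2534] lin [ 0.0261 -0.0003  0.0003] rot [-0.    0.01 -0.01]
(24, 61, 65) world [0.4277 0.2179 0.2384] lin [ 0.0331 -0.0003  0.0153] rot [-0.    0.01 -0.01]
(24, 59, 48) world [0.4276 0.2199 0.2214] lin [ 0.0351 -0.0003  0.0323] rot [-0.    0.01 -0.01]
```

```bash
python3 -m handwheel '[{"linear":[0.007,0,0],"rot":[0,0,0]},{"linear":[0.014,0,0],"rot":[0,0,0]},{"linear":[0.021,0,0],"rot":[0,0,0]},{"linear":[0.026,0,0.001],"rot":[0,0,0]},{"linear":[0.03,0,0.006],"rot":[0,0,0]},{"linear":[0.033,0,0.012],"rot":[0,0,0]},{"linear":[0.035,0,0.018],"rot":[0,0,0]},{"linear":[0.036,0,0.022],"rot":[0,0,0]}]'
python3 -m handwheel '[{"linear":[0,0,0.003],"rot":[0,0,0]},{"linear":[0,0,0.005],"rot":[0,0,0]},{"linear":[0,0,0.006],"rot":[0,0,0]},{"linear":[0,0,0.007],"rot":[0,0,0]},{"linear":[0,0,0.008],"rot":[0,0,0]},{"linear":[0,0,0.009],"rot":[0,0,0]},{"linear":[0,0,0.01],"rot":[0,0,0]},{"linear":[0,0,0.01],"rot":[0,0,0]}]'
```

```text
t: 12.55
ee_pos: [0.4278, 0.2203, 0.2311]
tcp_rot: [-180.0, 0.0, 91.8]
wrist_force: [0.0, -0.1, 0.2]
opening: -0.005
gripper_force: 0.1
t: 13.55
ee_pos: [0.4279, 0.2202, 0.2216]
tcp_rot: [-180.0, 0.0, 91.8]
wrist_force: [0.9, -0.5, 0.0]
opening: 0.002
gripper_force: 0.0
```

```bash
python3 -m handwheel '[{"linear":[0,0,0.0005],"rot":[0,0,0]},{"linear":[0,0,0.001],"rot":[0,0,0]},{"linear":[0,0,0.0013],"rot":[0,0,0]},{"linear":[0,0,0.0015],"rot":[0,0,0]},{"linear":[0,0,0.0018],"rot":[0,0,0]},{"linear":[0,0,0.002],"rot":[0,0,0]},{"linear":[0,0,0.002],"rot":[0,0,0]},{"linear":[0,0,0.002],"rot":[0,0,0]}]'
```

```text
t: 14.55
ee_pos: [0.4278, 0.2202, 0.2207]
tcp_rot: [180.0, -0.0, 91.8]
wrist_force: [-1.8, -0.2, 13.6]
opening: 0.001
gripper_force: 6.7
```

The tip is stopped at z 47.3 mm with 13.6 N, so the lid is seated. I'll lift away and check.

```bash
python3 -m handwheel '[{"linear":[0,0,-0.005],"rot":[0,0,0]},{"linear":[0,0,-0.03],"rot":[0,0,0]},{"linear":[0,0,-0.07],"rot":[0,0,0]},{"linear":[0,0,-0.12],"rot":[0,0,0]},{"linear":[0.04,0,-0.15],"rot":[0,0,0]},{"linear":[0.08,0,-0.15],"rot":[0,0,0]},{"linear":[0.12,0,-0.15],"rot":[0,0,0]},{"linear":[0.12,0,-0.15],"rot":[0,0,0]}]'
python3 -c "
from h import *
i=viewer.get_image('scene')[:,:,::-1][150:230,210:330];j=viewer.get_image('top')[:,:,::-1][195:265,205:325]
cv2.imwrite('pics/s6.png',cv2.resize(np.vstack([i,j]),None,fx=4,fy=4,interpolation=cv2.INTER_CUBIC))
print(arm.sense()['wrist_force'])"
```

```text
t: 15.55
ee_pos: [0.4229, 0.3438, 0.3694]
tcp_rot: [-180.0, -0.1, 92.2]
wrist_force: [0.5, -1.7, 0.4]
opening: 0.001
gripper_force: 0.0
[ 0.51614945 -0.66837792  0.10974403]
```

View pics/s6.png

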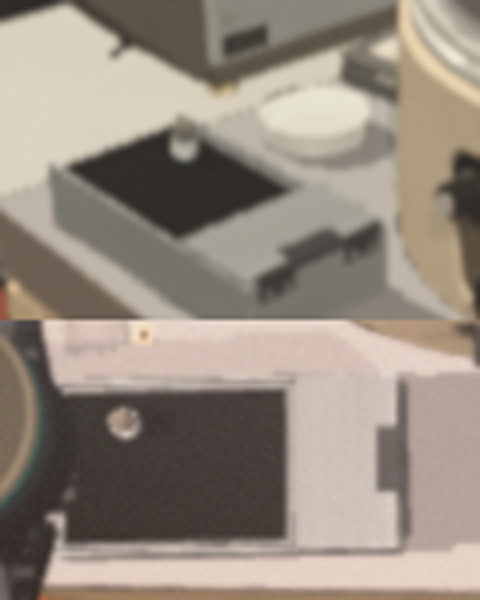

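The lid lies level over the well (crop (290–405, 375–550)), the specimen stands at (125,422) as before, and the deck is otherwise clear.

```bash
python3 -c "
from workcell import arm
print(arm.close_job())"
```

```text
the job is handed in; nothing more can be done
None
```

All three bare mounts are in the well and its lid is pressed shut (it seated at about 14 N); the specimen and the dish beside the tray look unmoved in the last picture, and the job was handed in at about 15.7 s of the 58 s allowed.

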